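# Turn a leaf of the sample book and secure it with the keeper

## Robot

A 6-joint arm with a two-finger parallel gripper is mounted at the origin on a cart in front of the work surface, level with it; the furniture and walls round the work are solid. World frame = base frame: x ahead of the robot, y to its left, z up, the work surface at z = 0. Lengths are in m, angles in degrees, forces in N, time in s.
With the tool pointing down it reaches from about 0.35 to 0.875 m from the base axis. Payload 4.2 kg.
Tool frame: the origin (TCP) lies midway between the tips of the shut fingers; the grasp point (between the pads) lies 19 mm behind it; z points along the fingers, y is the line along which they close (so a half turn about z gives the same grasp; the last joint's range is limited). The gripper opens to 87 mm and grips with 3 to 60 N. Pads are 19 mm wide; open, the fingers measure 117 mm over their backs; the gripper's body (75 mm by 190 mm) begins 51 mm behind the grasp point.
Start: joints at [87.754, 22.042, 0.453, 0, -68.411, -14.817], TCP at [0.183, 0.597, 0.184] pointing down, gripper open.
Joint ranges: [-179.83, 179.83], [-69.29, 118.12], [-61.27, 80.66], [-181.25, 117.63], [-171.15, -9.14], [-177.46, 177.46]. Speed limits (degrees/s): [159.86, 159.86, 180, 180, 180, 180].

## Interface

Orientations are given as [roll, pitch, yaw] about the fixed x, y, z axes, in that order (R = Rz(yaw) Ry(pitch) Rx(roll)).
In Python, from workcell import env gives the robot as it stands. The module is installed in compiled form; this text tells all that it offers. Calls block until the motion is done:
- env.goto(position, orientation): joint-space move of the TCP to a pose.
- env.move_straight(position, rotation=None, rate=0.15, force_limit=None): straight line of the TCP; rotation=None keeps the orientation; rate is the mean speed in m/s. With force_limit (N) it stops when the force on the tool has changed by that much, and returns True; else False.
- env.set_joints(angles): joint-space move.
- env.gripper_to(opening, grasp_force=None): opening from 0.0 (shut) to 1.0 (fully open); grasp_force is the grip in N (None keeps the last); returns when the fingers have stopped.
- env.dwell(seconds).
- env.inverse_kinematics(position, orientation): joint angles nearest the present ones, or None.
- env.read_state(): the state.
- env.grab_frame(name): name is "side" or "top" or "wrist"; returns a dict with "image" (400x640x3 uint8, blue, green, red), "fx", "fy", "cx", "cy" (pixels), "position" and "orientation" of the camera in the world. Camera axes: x right, y up, looking along -z (the intrinsics and any distortion apply to the point x, -y, -z); pixel columns grow to the right and rows downward; lengths in m; the calibration is good to about 2 mm. A picture is of the moment at which its call begins. There is no depth.
A pose or a line that the arm cannot do raises env.Unreachable and nothing moves.
- env.close_job(): hands the job in; it is judged then, once.
Trained networks look in a picture, given as the dict that the camera call returned (one of the last four; its "shot" number tells which), for a name from the list of things; names that differ only in an ending like _2 or _b are one class to them, and where a whole thing is asked for, a point or a joint stands for the part that bears it (a point fixed in the world has none). Each returns a list of dicts, best first, with "score" (0 to 1); they miss things now and then, are a little off and sometimes report something else, mostly with a low value. They report only what shows in the picture. A call takes as long as a camera call.
- env.search_frame(picture, thing): "xyz" ([x, y, z] in m, in world coordinates, good to about 4 mm: the middle of the surface that is visible of it).
- env.trace(picture, thing): "mask" (400x640 bool, what is visible of it).
The state is a dict: "clock": time; "joint_positions": joint angles; "qvel": joint speeds; "joint_torque": joint torques, N m; "position": TCP position; "tool_rot": TCP orientation; "force": force on the tool from outside, world axes, zero at the start; "wrist_torque": the same for the moment, N m; "opening": opening from 0.0 (shut) to 1.0 (fully open); "finger_force": force on a finger pad.
Only numpy, scipy, OpenCV 4.12 (cv2) and the standard library are available. Lean on these libraries where they do the work, as an engineer would, in place of code of your own. Each camera call takes 0.05 s, during which the arm holds its last target. There are 200 camera calls.

## Task

The open book of worktop samples has one leaf left half raised over its right half. With the fingertips, push this leaf over the spine and press it gently down until it lies flat on the left half; then push the brass keeper by its red knob all the way round to its stop, so that it points at the spine across the leaf. Do not pinch or lift anything, leave the book in its place and the things round it alone.

Things in the scene. Friction and masses are not known exactly. Their poses are not given: they have to be found in the camera images.
- book: Open book of worktop finish samples, loose on the worktop (1.6 kg, on rubber feet), 210 mm along its spine (own x), 360 mm across (own y), its two blue covers 9 mm high, each with light wooden sample boards on it up to 15 mm. Origin: underside, middle of the spine. Own x runs along the spine away from the robot, own y to the left half, z up. It may be turned up to 0.3 rad.
- leaf_hinge (a point): Middle of the spine, on the axis (along the book's own x) about which the leaf turns; 18 mm above the worktop. Three steel rings of 13 mm outside radius surround this axis.
- leaf (a joint): Angle of the raised leaf: 0 = flat on the right half, pi/2 = upright, pi (its stop) = flat on the left half. At the start it stands half raised over the right half, 0.55 to 0.95. Its hinge is stiff (0.16 N m, about 1.2 N at the free edge) so that it stays at whatever angle it is left; it neither falls nor springs back.
- leaf_edge (a point): Middle of the leaf's free edge, 140 mm from the hinge axis. The leaf is a rigid brown wooden board 5 mm thick, 196 mm along the spine, with two square samples on each face. Lying flat on either half its mid-plane is 18 mm and its upper face 20.5 mm above the worktop.
- keeper_pivot (a point): Upright axis of the keeper, on a post on the left cover 165 mm to the left of the spine (book's own y = +0.165, x = 0), 33 mm above the worktop.
- keeper (a joint): Angle of the keeper, a flat brass bar 72 mm long, 14 mm wide, from 31 to 35 mm above the worktop, so it clears the leaf only once that lies flat. 0 = parked, pointing along the book's own -x (towards the robot), beside where the leaf will lie; it grows anticlockwise from above; pi/2 (its stop) = pointing at the spine, across the leaf's free edge. Starts at 0 to 0.3. It has friction (0.05 N m, about 1 N at the knob) and stays where it is left.
- keeper_knob (a point): Centre of the red round knob that stands on the keeper, 52 mm from its pivot; 16 mm in diameter, from 35 to 54 mm above the worktop.
- cup: cream teacup, 91x122x72 mm; loose bystander, to be left alone. Origin: centre of its underside.
- tumbler: glass tumbler in a woven sleeve, 84 mm wide, 130 mm tall; loose bystander, to be left alone. Origin: centre of its underside.
- candle: pale green candle in a glass, 76 mm wide, 90 mm tall; loose bystander, to be left alone. Origin: centre of its underside.
- sugar: small white open sugar bowl, 67 mm wide, 40 mm tall; loose bystander, to be left alone. Origin: centre of its underside.
- croissant: croissant, 76x102x60 mm, at the right near the sink; loose bystander, to be left alone. Origin: centre of its underside.

How it is judged (in metres and radians):
On the way, in this order (a step that is already met when the one before it is completed fails the run):
1. the leaf lies flat on the left half (within 0.07 rad), the keeper not yet in (value of joint leaf above 3.07 rad and value of joint keeper below 0.7 rad), for 0.2 s.
2. the keeper is swung to its stop across the leaf (within 0.22 rad) (value of joint leaf above 3.07 rad and value of joint keeper above 1.35 rad), for 0.2 s.
At the end, for the whole second after the job is handed in: The leaf lies flat on the left half (joint over 3.07 rad: free edge less than 10 mm up), the keeper points across it (joint over 1.35 rad), the book rests on the worktop within 30 mm of where it was, all at rest (all of step 2 and velocity of joint each of leaf, keeper below 0.1 rad/s and linear speed of book below 0.02 m/s and height (world z) of book below 0.006 m and distance of book from where it was at the start of the episode below 0.03 m); the robot touches nothing.
It fails at once if the keeper is swung in before the leaf lies flat on the left (value of joint keeper above 0.7 rad and value of joint leaf below 2.9 rad).
It fails at once if the book is lifted (15 mm), tipped (0.1 rad) or shoved more than 30 mm from its place (height (world z) of book above 0.015 m or angle between book's own z axis and vertical above 0.1 rad or distance of book from where it was at the start of the episode above 0.03 m).
It fails at once if the fingers pinch the leaf or the keeper or push hard on them on the way (over 30 N) ((contact force between the fingers and leaf above 30 N and value of joint leaf below 2.8 rad) or (contact force between the fingers and keeper above 30 N and value of joint keeper below 1.3 rad)).
It fails at once if the leaf or the keeper is pressed hard against its stop (over 70 N) (contact force between the fingers and leaf above 70 N or contact force between the fingers and keeper above 70 N).
It fails at once if a bystander is moved more than 25 mm (distance of any of cup, tumbler, candle, sugar, croissant from where it was at the start of the episode above 0.025 m).
It also fails if it takes over 54 s, if anything falls off the work surface, if the arm or the gripper's body presses on something with over 40 N, if the wrist force passes 120 N, or if a joint passes its speed limit or range.

## Working session

There is one attempt and no reset: what is moved stays moved. The work goes in short steps, each a Python script; the robot and the scene stay as the last script left them, time stands still between calls to the robot, and variables do not carry over. Pictures are saved under pics/ and viewed, at most 10 in all, crops included, and the job is handed in when it is done.

```bash
mkdir -p pics
python3 - <<'E'
from workcell import env
import cv2,numpy as np
s=env.read_state();print(s['clock'],s['position'],s['tool_rot'],s['opening'])
for c in("top","side"):
    f=env.grab_frame(c);cv2.imwrite(f"pics/{c}0.png",f["image"]);print(c,f["position"],f["orientation"],f["fx"],f["cx"],f["cy"],[k for k in f])
    for t in["book","leaf","leaf_hinge","leaf_edge","keeper","keeper_pivot","keeper_knob","cup","tumbler","candle","sugar","croissant"]:
        print(t,[(np.round(d["xyz"],3).tolist(),round(d["score"],2)) for d in env.search_frame(f,t)[:2]])
E
```

```text
0.0 [0.18316617 0.59682765 0.18324898] [ 1.79872636e+02 -6.75709531e-03 -1.70715631e+01] 0.9953228285630109
top [0.26781115 0.09869873 1.2163753 ] [ 11.41556145  -0.39869462 -89.46901814] 365.62158906402414 319.23133835015847 202.0148361313805 ['image', 'fx', 'fy', 'cx', 'cy', 'position', 'orientation', 'shot']
book [([0.49, 0.003, 0.013], 0.68)]
leaf [([0.481, -0.045, 0.074], 0.96)]
leaf_hinge [([0.488, 0.002, 0.019], 0.88)]
leaf_edge [([0.48, -0.04, 0.077], 0.76)]
keeper [([0.504, 0.176, 0.033], 0.52)]
keeper_pivot [([0.485, 0.006, 0.013], 0.87)]
keeper_knob [([0.502, 0.173, 0.038], 0.66)]
cup [([0.481, -0.044, 0.078], 0.71), ([0.452, 0.454, 0.029], 0.67)]
tumbler [([0.579, 0.424, 0.069], 0.71)]
candle [([0.56, 0.523, 0.045], 0.74)]
sugar [([0.672, 0.476, 0.012], 0.7), ([0.49, 0.003, 0.014], 0.3)]
croissant [([0.37, -0.308, 0.047], 0.93)]
side [-0.1966678  -0.45254014  1.04609596] [ 42.34020589  -0.42435273 -50.91893321] 365.3667453408288 319.2105455702224 199.32790239838653 ['image', 'fx', 'fy', 'cx', 'cy', 'position', 'orientation', 'shot']
book [([0.48, -0.031, 0.016], 0.6), ([0.498, 0.171, 0.035], 0.45)]
leaf [([0.476, -0.053, 0.084], 0.66)]
leaf_hinge []
leaf_edge [([0.475, -0.049, 0.088], 0.87)]
keeper [([0.495, 0.17, 0.033], 0.6)]
keeper_pivot [([0.48, -0.035, 0.017], 0.76)]
keeper_knob [([0.5, 0.168, 0.037], 0.63)]
cup [([0.452, 0.446, 0.047], 0.55)]
tumbler [([0.566, 0.403, 0.086], 0.85)]
candle [([0.552, 0.504, 0.059], 0.73)]
sugar [([0.692, 0.45, 0.023], 0.5)]
croissant [([0.357, -0.317, 0.043], 0.9)]
```

View pics/top0.png

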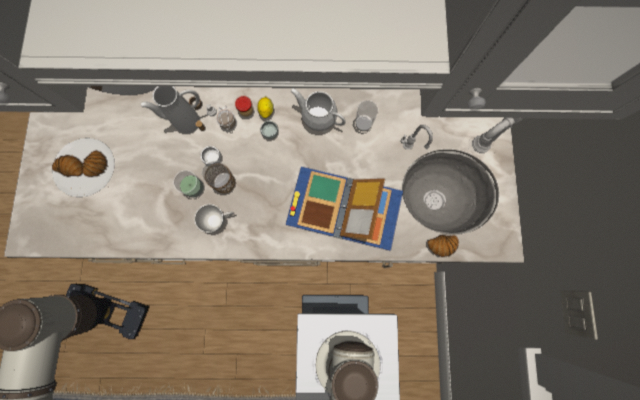

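View pics/side0.png

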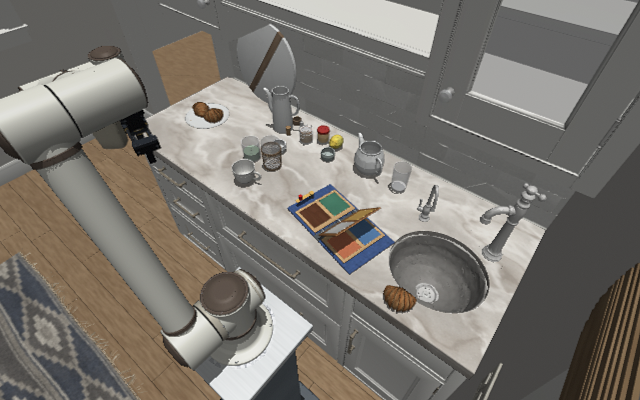

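The top view shows the book spanning about (287–403, 168–248). The leaf is raised over the right half near (365, 208), and the red knob and keeper are near (295, 205). The cup, tumbler, candle and sugar stand to the left, and the croissant is at (443, 245). I'll fit the book pose from a zoomed crop.

Run:
```python
import cv2
im=cv2.imread("pics/top0.png")[160:256,280:408]
cv2.imwrite("pics/crop0.png",cv2.resize(im,None,fx=6,fy=6,interpolation=cv2.INTER_CUBIC))
```

```text
(no output)
```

View pics/crop0.png

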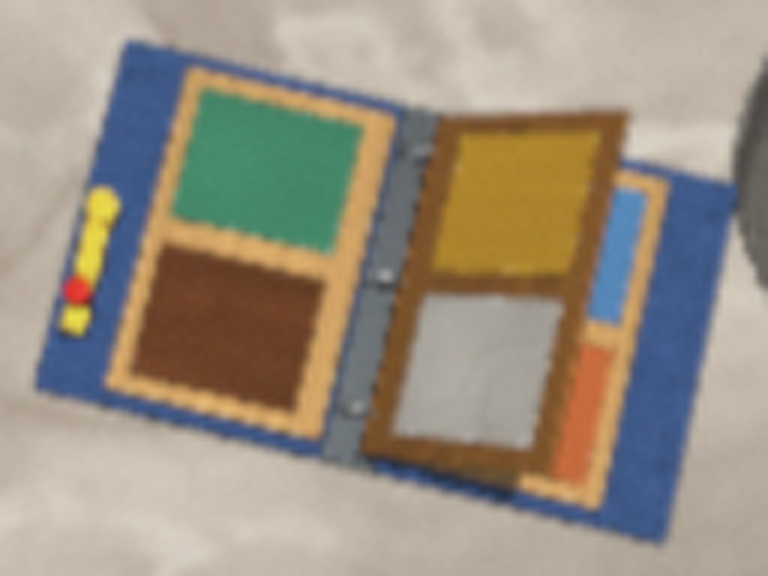

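The crop shows the cover corners at (126,42), (36,388), (664,543) and (736,184). The leaf's free corners are at (628,112) and (518,490), the keeper pivot is at (102,204), and the knob is at (77,291).

```bash
cat > fit.py <<'E'
import numpy as np
from scipy.spatial.transform import Rotation as R
from scipy.optimize import least_squares
P=np.array([.26781115,.09869873,1.2163753]);Q=R.from_euler('xyz',[11.41556145,-.39869462,-89.46901814],degrees=True)
def proj(X):
    c=Q.inv().apply(X-P);return np.c_[319.23+365.62*c[:,0]/-c[:,2],202.01-365.62*c[:,1]/-c[:,2]]
uv=np.array([(126,42),(36,388),(664,543),(736,184),(628,112),(518,490),(102,204),(77,291)])/6+[280,160]-.4
def model(p):
    x,y,a,l,k=p
    X=[(.105,.18,.009),(-.105,.18,.009),(-.105,-.18,.009),(.105,-.18,.009)]
    X+=[(s*.098,-.14*np.cos(l)-.0025*np.sin(l),.018+.14*np.sin(l)-.0025*np.cos(l)*0) for s in(1,-1)]
    X+=[(0,.165,.035),(-.052*np.cos(k),.165+.052*np.sin(k)*1,.054)]
    X=np.array(X)
    X[7,1]=.165-.052*np.sin(k)   # anticlockwise from -x goes to -y
    return R.from_euler('z',a).apply(X)+[x,y,0]
if __name__=="__main__":
    r=least_squares(lambda p:(proj(model(p))-uv).ravel(),[.49,0,-.2,.75,.1])
    print(r.x.round(4));print(r.fun.reshape(-1,2).round(2))
E
python3 fit.py
```

```text
[ 0.4927  0.0083 -0.2435  0.8984  0.0358]
[[ 0.02 -0.82]
 [-1.4   0.21]
 [-0.35  1.7 ]
 [ 0.81  1.21]
 [-1.56 -0.57]
 [ 2.52 -2.01]
 [-0.19  0.45]
 [ 0.   -0.  ]]
```

```bash
cat > h.py <<'E'
import numpy as np
from workcell import env
X0,Y0,A=.4927,.0083,-.2435
YAW=-90+np.degrees(A); ROT=[180,0,YAW]
def W(x,y,z): return [X0+x*np.cos(A)-y*np.sin(A),Y0+x*np.sin(A)+y*np.cos(A),z]
def st(t=""):
    s=env.read_state();p=s["position"];d=np.array(p[:2])-[X0,Y0]
    print(t,round(s["clock"],2),"own",np.round([d[0]*np.cos(A)+d[1]*np.sin(A),-d[0]*np.sin(A)+d[1]*np.cos(A),p[2]],4),"F",np.round(s["force"],1))
def go(x,y,z,rate=.1,fl=None):
    h=env.move_straight(W(x,y,z),rate=rate,force_limit=fl);return h
E
python3 - <<'E'
from h import *
import cv2
env.gripper_to(0.0)
p=env.read_state()["position"]
env.move_straight([p[0],p[1],.33],rate=.25)
print(env.inverse_kinematics(W(0,-.15,.25),ROT))
env.goto(W(0,-.15,.25),ROT);st()
f=env.grab_frame("wrist");cv2.imwrite("pics/w0.png",f["image"])
for t in["leaf_edge","leaf_hinge","keeper_knob"]: print(t,[(np.round(d["xyz"],3).tolist(),round(d["score"],2)) for d in env.search_frame(f,t)[:1]])
print(go(0,-.15,.095,.15,10));st()
E
```

```text
[  2.84939283   4.82390184 -12.96108582   0.         -72.21501234
 -16.80091515]
 6.33 own [ 2.000e-04 -1.494e-01  2.500e-01] F [-0.  -0.1 -0.3]
leaf_edge [([0.478, -0.075, 0.112], 0.67)]
leaf_hinge [([0.471, -0.1, 0.016], 0.75)]
keeper_knob [([0.476, -0.074, 0.112], 0.69)]
False
 7.72 own [ 0.0007 -0.1499  0.0958] F [0.9 0.1 1. ]
```

View pics/w0.png

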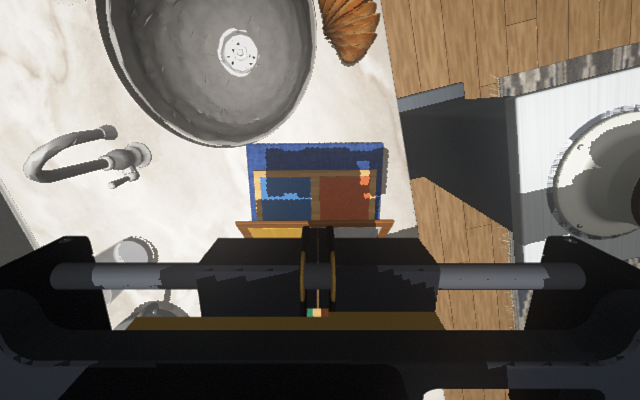

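The wrist view shows the leaf's brown edge at row ~228 (columns 235–393), lying behind and centred on the fingers at column ~318. The tip is on the right of the leaf, so I can push now.

Run:
```python
from h import *
ok=True
for t in np.arange(.75,np.pi/2,.16):
    h=go(0,-.14*np.cos(t)-.0145,.018+.14*np.sin(t)-.03,.1,12)
    st(f"{t:.2f} {h}")
    if h: ok=False;break
if ok:
  for t in np.linspace(np.pi/2,3.0,9):
    h=go(0,-.11*np.cos(t)-.0025*np.sin(t)-.0095,.018+.11*np.sin(t)-.0025*np.cos(t),.1,12)
    st(f"{t:.2f} {h}")
    if h: ok=False;break
if ok:
    print(go(0,.1005,.012,.03,12));st("press")
```

```text
0.75 False 8.22 own [ 1.000e-04 -1.166e-01  8.370e-02] F [ 0.3 -0.3 -0.7]
0.91 False 8.59 own [ 0.0003 -0.1001  0.0991] F [-0.2  0.5 -0.6]
1.07 False 8.97 own [ 0.     -0.0814  0.1109] F [-0.7 -1.2 -0.1]
1.23 False 9.34 own [-1.000e-04 -6.110e-02  1.199e-01] F [-0.1  0.2 -1.3]
1.39 False 9.72 own [-1.000e-04 -3.950e-02  1.256e-01] F [-0.1 -0.  -0.4]
1.55 False 10.09 own [-0.0002 -0.0173  0.1278] F [-0.3 -0.8 -0. ]
1.57 False 10.34 own [-1.000e-04 -1.200e-02  1.279e-01] F [0.8 0.2 0.1]
1.75 False 10.69 own [-1.000e-04  7.900e-03  1.266e-01] F [0.1 0.5 0.2]
1.93 False 11.04 own [-0.0002  0.0269  0.1217] F [0.4 0.8 0.3]
2.11 False 11.39 own [-0.0003  0.0449  0.1134] F [-0.2 -0.6  0.9]
2.29 False 11.74 own [-0.0003  0.0609  0.1021] F [ 0.  -0.8  0.4]
2.46 False 12.09 own [-0.0004  0.0747  0.0882] F [-0.1 -0.1  0.1]
2.64 False 12.44 own [-0.0003  0.0858  0.0725] F [-0.6 -0.2  0.2]
2.82 False 12.79 own [-0.0001  0.0939  0.0549] F [ 0.3 -0.1 -0.2]
3.00 False 13.14 own [-0.      0.0988  0.036 ] F [-0.3  0.2 -0.7]
False
press 14.09 own [1.000e-04 1.006e-01 1.210e-02] F [ 0.5 -0.4  0. ]
```

Run:
```python
from h import *
import cv2
st()
a=env.grab_frame("top")["image"][130:280,230:430];b=env.grab_frame("side")["image"][150:300,250:450]
cv2.imwrite("pics/c1.png",cv2.resize(np.vstack([a,b]),None,fx=2,fy=2,interpolation=cv2.INTER_CUBIC) if 0 else cv2.resize(np.hstack([a,b]),None,fx=2,fy=2,interpolation=cv2.INTER_CUBIC))
```

```text
14.09 own [1.000e-04 1.006e-01 1.210e-02] F [ 0.5 -0.4  0. ]
```

View pics/c1.png

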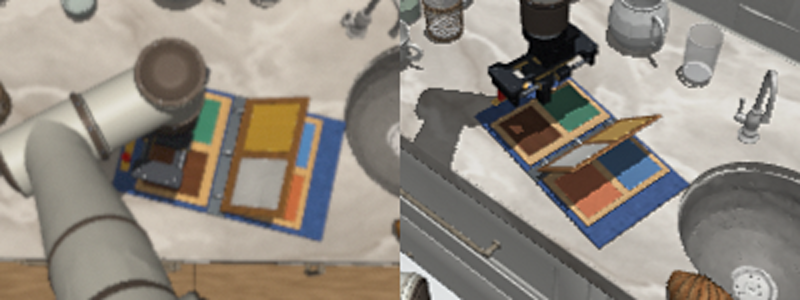

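The leaf has not moved: it stands lower than I estimated, at about 0.6 rad, so the finger passed over its edge. The tip is now above the brown sample on the left half. I'll probe the height here, then refit the leaf angle.

Run:
```python
from h import *
print(env.read_state()["opening"],env.read_state()["finger_force"])
print(go(0,.1005,.004,.02,6));st("probe")
go(0,.1005,.22,.2);st("up")
go(0.0,-.19,.22,.3)
f=env.grab_frame("side"); t=env.trace(f,"leaf"); print(len(t),t[0]["score"] if t else 0)
import cv2,pickle
pickle.dump((f,t[0]["mask"] if t else None),open("side.pkl","wb"))
im=f["image"].copy()
if t: cv2.drawContours(im,cv2.findContours(t[0]["mask"].astype(np.uint8),0,1)[0],-1,(0,255,0),1)
a=cv2.resize(f["image"][185:280,280:400],None,fx=6,fy=6,interpolation=cv2.INTER_CUBIC)
cv2.imwrite("pics/c2.png",a)
```

```text
0.003350087295740393 0.0
False
probe 14.74 own [-0.      0.1005  0.0039] F [ 0.4  1.3 -0. ]
up 15.97 own [-0.0007  0.1     0.2188] F [-0.2 -0.1  0.1]
1 0.6
```

View pics/c2.png

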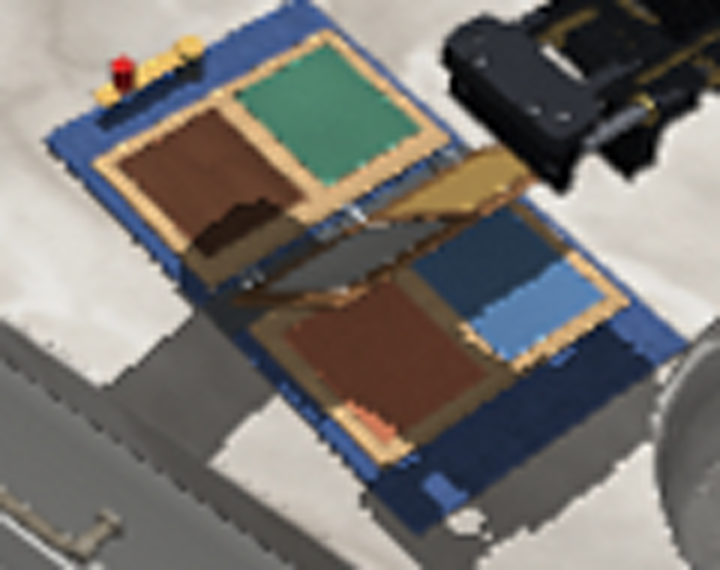

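The close side view shows the leaf's free edge from the near corner at (345,300) to the far corner at (537,182), and the book corners at (47,138) and (418,532). I'll refit using both cameras, with a free book height to test the z discrepancy.

```bash
cat > fit2.py <<'E'
import pickle
from fit import *
f,m=pickle.load(open("side.pkl","rb"))
Qs=R.from_euler('xyz',f["orientation"],degrees=True)
def ps(X):
    c=Qs.inv().apply(X-f["position"]);return np.c_[f["cx"]+f["fx"]*c[:,0]/-c[:,2],f["cy"]-f["fy"]*c[:,1]/-c[:,2]]
us=np.array([(47,138),(418,532),(537,182),(345,300),(188,50),(122,72)])/6+[280,185]-.4
idx=[1,2,4,5,6,7]
for free in(0,1):
    def res(p):
        X=model(p[:5])+[0,0,free*p[5]]
        return np.r_[(proj(X)-uv).ravel(),(ps(X[idx])-us).ravel()]
    r=least_squares(res,[.49,0,-.2,.75,.1,0],loss="soft_l1")
    print(r.x.round(4));print(res(r.x).reshape(-1,2).round(1).tolist())
E
python3 fit2.py
```

```text
[ 0.4937  0.008  -0.2324  0.8338  0.0382  0.    ]
[[-0.4, -0.6], [-1.1, 0.6], [0.2, 0.9], [0.7, 0.3], [0.1, -0.2], [5.0, -1.8], [-0.2, 0.7], [0.2, 0.3], [-0.9, -0.5], [-0.2, 0.4], [11.6, -8.2], [-1.4, 0.5], [0.3, -0.5], [0.3, -1.3]]
[ 0.4955  0.0083 -0.2339  0.8352  0.0235 -0.0067]
[[-0.3, -0.6], [-1.0, 0.2], [-0.4, 0.5], [0.1, 0.3], [-0.5, -0.2], [4.5, -2.2], [-0.2, 0.5], [-0.0, -0.0], [-0.5, 0.3], [-0.2, 1.1], [11.5, -7.3], [-1.3, 1.3], [0.6, 0.3], [0.6, -0.5]]
```

The leaf fits at about 0.83 rad; its far corner was hidden by the gripper. That means the real fingertip should have met it, so the reported TCP may sit lower than the true tips. I'll check this against the images.

Run:
```python
from h import *
import cv2
from fit import R
def pj(f,X):
    c=R.from_euler('xyz',f["orientation"],degrees=True).inv().apply(np.array(X)-f["position"]);return f["cx"]+f["fx"]*c[0]/-c[2],f["cy"]-f["fy"]*c[1]/-c[2]
p=np.array(env.read_state()["position"]);print(p,env.read_state()["tool_rot"])
out=[]
for n in("side","top"):
    f=env.grab_frame(n);u=pj(f,p);im=f["image"];x,y=int(u[0]),int(u[1])
    c=cv2.resize(im[max(y-40,0):y+40,x-40:x+40],(400,400),interpolation=cv2.INTER_CUBIC)
    for k,col in((0,(0,0,255)),(.02,(0,255,0)),(.04,(255,255,0)),(.07,(255,0,255))):
        v=pj(f,p+[0,0,k]);cv2.circle(c,(int((v[0]-x+40)*5),int((v[1]-max(y-40,0))*5)),3,col,-1)
    out.append(c)
cv2.imwrite("pics/c3.png",np.hstack(out))
```

```text
[ 0.44716405 -0.17516401  0.21989283] [ 1.79988027e+02  4.00984195e-03 -1.03855732e+02]
```

View pics/c3.png

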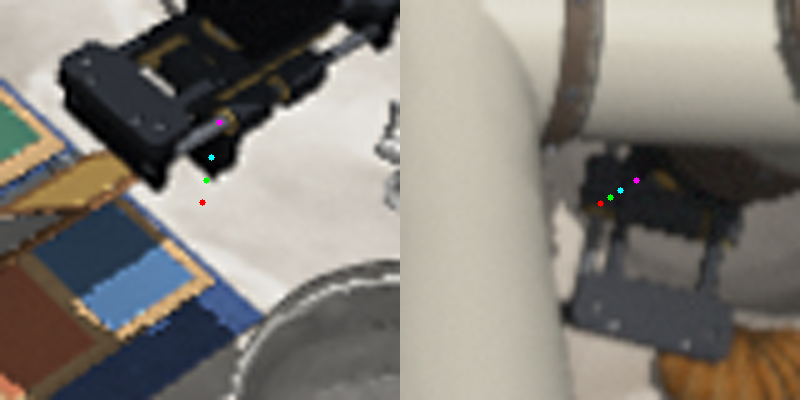

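The picture confirms it: the real fingertip ends about 20 mm above the reported TCP (between the green and cyan dots). I'll allow for a 20 mm offset and repeat the sweep.

```bash
sed -i 's/^X0,Y0,A=.*/X0,Y0,A=.4945,.0083,-.2330/' h.py
cat >> h.py <<'E'
D=.020
E
python3 - <<'E'
from h import *
import cv2
go(0,-.155,.085-D,.25,10);st("start")
ok=True
for t in np.r_[np.arange(.72,1.5,.17),np.pi/2]:
    h=go(0,-.14*np.cos(t)-.0125,.018+.14*np.sin(t)-.03-D,.1,12)
    st(f"{t:.2f} {h}")
    if h: ok=False;break
f=env.grab_frame("side")["image"][150:300,250:450]
cv2.imwrite("pics/c4.png",cv2.resize(f,None,fx=3,fy=3))
E
```

```text
start 18.07 own [ 0.001  -0.1547  0.0659] F [-0.4  0.7  0.8]
0.72 False 18.6 own [ 0.0003 -0.1176  0.0609] F [-0.3  0.3 -0.6]
0.89 False 18.99 own [ 0.0005 -0.1004  0.0773] F [-1.3  0.3 -0.7]
1.06 False 19.38 own [ 0.0001 -0.0803  0.0902] F [ 0.2 -0.4  0.1]
1.23 False 19.77 own [ 0.     -0.0588  0.0999] F [ 0.1  0.5 -1. ]
1.40 False 20.17 own [ 0.     -0.0359  0.1059] F [-0.2 -0.4 -0.3]
1.57 False 20.56 own [ 0.     -0.0122  0.1079] F [-0.4 -0.4 -0.3]
```

View pics/c4.png

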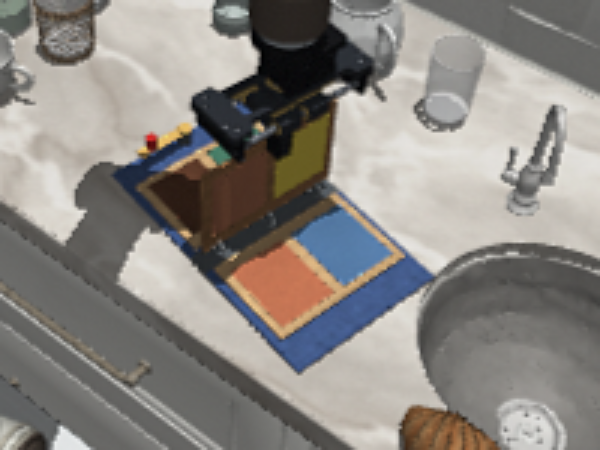

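The leaf is now upright, with the finger on its right face at about (285,145), so I'll continue over the spine.

Run:
```python
from h import *
import cv2
ok=True
for t in np.linspace(np.pi/2,3.0,9)[1:]:
    h=go(0,-.108*np.cos(t)-.0025*np.sin(t)-.0095,.018+.108*np.sin(t)-.0025*np.cos(t)-D,.1,12)
    st(f"{t:.2f} {h}")
    if h: ok=False;break
if ok: print(go(0,.0985,-.012,.03,15));st("press")
f=env.grab_frame("side")["image"][150:300,250:450]
cv2.imwrite("pics/c5.png",cv2.resize(f,None,fx=3,fy=3))
```

```text
1.75 False 20.96 own [-0.      0.0075  0.1046] F [-0.2 -0.2  0. ]
1.93 False 21.3 own [-0.0001  0.0263  0.0998] F [0.  0.2 0.1]
2.11 False 21.64 own [-0.0002  0.044   0.0917] F [-0.1  0.5  0.1]
2.29 False 21.98 own [-0.0003  0.0597  0.0806] F [ 0.2 -0.1  0.4]
2.46 False 22.32 own [-0.0004  0.0733  0.0669] F [-0.1  0.9 -0.3]
2.64 False 22.67 own [-0.0003  0.0841  0.0514] F [-0.2  0.3  0.6]
2.82 False 23.01 own [-0.0003  0.092   0.0341] F [ 0.3 -0.4  0.2]
3.00 False 23.35 own [-0.0002  0.0968  0.0156] F [0.3 0.9 0.3]
False
press 24.43 own [-0.0002  0.0983 -0.0121] F [-0.5  0.6  0.3]
```

View pics/c5.png

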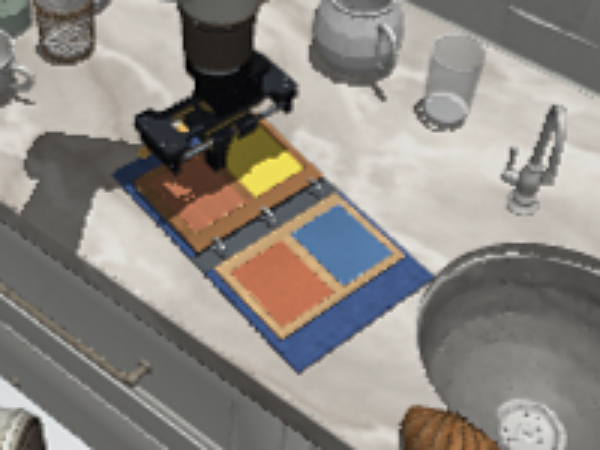

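The leaf now lies on or nearly on the left half, with the finger still at (220,165). No press force shows yet, so I'll go down in small steps while watching force and torque.

Run:
```python
from h import *
t0=np.array(env.read_state()["joint_torque"])
for z in np.arange(-.0135,-.036,-.0015):
    h=go(0,.0985,z,.02,6)
    s=env.read_state();print(round(s["clock"],2),h,round(s["position"][2],4),np.round(s["force"],1),np.round(np.array(s["joint_torque"])-t0,1)[1:3])
    if h or s["force"][2]>4: break
```

```text
24.73 False -0.0135 [-0.4 -0.1 -0.3] [-0.1 -0.1]
24.98 False -0.0151 [-0.2 -0.2  0.3] [-0.2 -0.1]
25.23 False -0.0166 [ 1.2  0.3 -0.1] [-0.3 -0.2]
25.48 False -0.0173 [-1.9  0.3  6. ] [ 2.3 -0.6]
```

Firm contact came at TCP z ≈ -0.017, so the real tip is about 38 mm above the reported TCP. I'll press a touch more, lift, and check the leaf and keeper angles numerically from the images.

```bash
sed -i 's/^D=.*/D=.0378/' h.py
python3 - <<'E'
from h import *
import cv2
from fit import R
print(go(0,.0985,-.0195,.02,8));st("press")
go(0,.0985,.10,.2)
go(-.05,.30,.10,.3);st()
def pj(f,X):
    c=R.from_euler('xyz',f["orientation"],degrees=True).inv().apply(np.array(X)-f["position"]);return np.c_[f["cx"]+f["fx"]*c[:,0]/-c[:,2],f["cy"]-f["fy"]*c[:,1]/-c[:,2]]
for n in("side","top"):
    f=env.grab_frame(n)
    t=env.trace(f,"leaf")
    if t:
        m=t[0]["mask"];sc=[]
        for th in np.arange(2.7,3.15,.04):
            X=[W(s*.098,-r*np.cos(th)-.0025*np.sin(th),.018+r*np.sin(th)-.0025*np.cos(th)) for s,r in((1,.01),(1,.14),(-1,.14),(-1,.01))]
            q=np.zeros(m.shape,np.uint8);cv2.fillPoly(q,[np.round(pj(f,X)*16).astype(int)],1,shift=4)
            sc.append((round(th,2),round((m&(q>0)).sum()/(m|(q>0)).sum(),3)))
        print(n,t[0]["score"],m.sum(),sc)
    im=f["image"].astype(int);r=(im[...,2]>140)&(im[...,1]<70)&(im[...,0]<70)
    e=pj(f,[W(-.05,.16,.05)])[0]
    yy,xx=np.nonzero(r);k=np.hypot(xx-e[0],yy-e[1])<15
    if k.any():
        u=np.array([xx[k].mean(),yy[k].mean()])
        ks=np.arange(-.1,.6,.05);d=[np.hypot(*(pj(f,[W(-.052*np.cos(a),.165-.052*np.sin(a),.047)])[0]-u)) for a in ks]
        print("knob",n,u,k.sum(),round(ks[np.argmin(d)],2),np.round(min(d),2))
    a=f["image"][130:280,230:430] if n=="top" else f["image"][150:300,250:450]
    cv2.imwrite(f"pics/v_{n}.png",a)
E
python3 - <<'E'
import cv2,numpy as np
a=[cv2.resize(cv2.imread(f"pics/v_{n}.png")[20:120,0:130],None,fx=3,fy=3) for n in("side","top")]
cv2.imwrite("pics/c6.png",np.hstack(a))
E
```

```text
False
press 25.73 own [ 0.0002  0.0986 -0.0175] F [-4.6  0.8 14.5]
 27.32 own [-0.0503  0.2984  0.099 ] F [-1.   0.3  0.3]
side 0.58 4611 [(np.float64(2.7), np.float64(0.331)), (np.float64(2.74), np.float64(0.335)), (np.float64(2.78), np.float64(0.337)), (np.float64(2.82), np.float64(0.333)), (np.float64(2.86), np.float64(0.332)), (np.float64(2.9), np.float64(0.337)), (np.float64(2.94), np.float64(0.333)), (np.float64(2.98), np.float64(0.326)), (np.float64(3.02), np.float64(0.321)), (np.float64(3.06), np.float64(0.319)), (np.float64(3.1), np.float64(0.314)), (np.float64(3.14), np.float64(0.314))]
knob side [300.  195.5] 6 -0.05 0.35
top 0.88 2275 [(np.float64(2.7), np.float64(0.869)), (np.float64(2.74), np.float64(0.898)), (np.float64(2.78), np.float64(0.903)), (np.float64(2.82), np.float64(0.929)), (np.float64(2.86), np.float64(0.929)), (np.float64(2.9), np.float64(0.939)), (np.float64(2.94), np.float64(0.938)), (np.float64(2.98), np.float64(0.937)), (np.float64(3.02), np.float64(0.937)), (np.float64(3.06), np.float64(0.937)), (np.float64(3.1), np.float64(0.947)), (np.float64(3.14), np.float64(0.947))]
knob top [292.33333333 208.22222222] 9 0.0 0.31
```

View pics/c6.png

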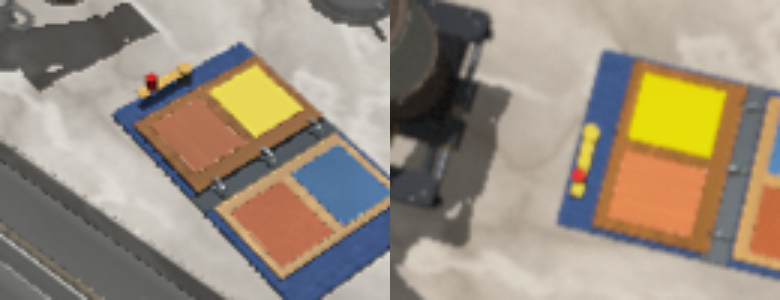

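The leaf lies flush on the left half in both views. The knob is parked at k≈0, at (152,82) in the side view and (578,177) in the top view. Next I'll swing the keeper round, turning the finger face along with the knob.

Run:
```python
from h import *
import cv2
go(-.052,.215,.06,.2);go(-.052,.215,.0035,.1,8);st("low")
d=.0175
for k in np.r_[-.0,.15:1.4:.18,1.45,1.53,1.6]:
    x=-.052*np.cos(k)-d*np.sin(k);y=.165-.052*np.sin(k)+d*np.cos(k)
    h=env.move_straight(W(x,y,.0035),rotation=[180,0,YAW+np.degrees(k)],rate=.06,force_limit=9)
    st(f"{k:.2f} {h}")
    if h: break
f=env.grab_frame("side")["image"]
im=f.astype(int);r=(im[...,2]>140)&(im[...,1]<70)&(im[...,0]<70);yy,xx=np.nonzero(r);print(list(zip(xx,yy))[:30])
```

```text
low 28.85 own [-0.0516  0.2157  0.0039] F [-0.3  0.6  0.4]
-0.00 False 29.54 own [-0.0518  0.1824  0.0037] F [0.4 0.5 0.1]
0.15 False 29.84 own [-0.0539  0.1748  0.0036] F [ 1.   0.3 -1.1]
0.33 False 30.18 own [-0.0548  0.1649  0.0035] F [ 0.4 -0.7  0.4]
0.51 False 30.51 own [-0.0539  0.155   0.0035] F [ 0.1  0.7 -0.3]
0.69 False 30.84 own [-0.0513  0.1455  0.0035] F [0.3 0.5 0.5]
0.87 False 31.18 own [-0.047   0.1366  0.0034] F [ 0.4 -0.6 -0.3]
1.05 False 31.51 own [-0.0411  0.1288  0.0035] F [-1.   0.9 -0.4]
1.23 False 31.84 own [-0.0339  0.122   0.0035] F [0.  0.3 0.3]
1.45 False 32.21 own [-0.0237  0.1157  0.0035] F [ 0.1 -0.2  0.4]
1.53 False 32.46 own [-0.0197  0.1139  0.0035] F [-0.2  0.2 -0.2]
1.60 False 32.71 own [-0.0162  0.1126  0.0035] F [-0.5 -0.2  0.8]
[]
```

Run:
```python
from h import *
from fit import R
print(go(.0,.113,.0035,.03,7));st("stop")
go(-.03,.113,.0035,.1);go(-.03,.113,.15,.25)
go(-.1,.36,.2,.3)
def pj(f,X):
    c=R.from_euler('xyz',f["orientation"],degrees=True).inv().apply(np.array(X)-f["position"]);return np.c_[f["cx"]+f["fx"]*c[:,0]/-c[:,2],f["cy"]-f["fy"]*c[:,1]/-c[:,2]]
for n in("side","top"):
    f=env.grab_frame(n);im=f["image"].astype(int);r=(im[...,2]>130)&(im[...,1]<80)&(im[...,0]<80)
    e=pj(f,[W(-.03,.13,.047)])[0];yy,xx=np.nonzero(r);k=np.hypot(xx-e[0],yy-e[1])<22
    u=np.array([xx[k].mean(),yy[k].mean()]);ks=np.arange(0,1.8,.03);d=[np.hypot(*(pj(f,[W(-.052*np.cos(a),.165-.052*np.sin(a),.047)])[0]-u)) for a in ks]
    print(n,u,k.sum(),round(ks[np.argmin(d)],2),round(min(d),2))
    for t in("leaf_hinge","book","cup","tumbler","candle","sugar","croissant"): print(t,[np.round(q["xyz"],3).tolist() for q in env.search_frame(f,t)[:1]])
st()
```

```text
True
stop 33.0 own [-0.0163  0.112   0.0028] F [-0.9  0.2  0.5]
side [319.66666667 197.11111111] 9 1.62 0.86
leaf_hinge [[0.484, -0.018, 0.016]]
book [[0.486, -0.01, 0.016]]
cup [[0.453, 0.445, 0.048]]
tumbler [[0.564, 0.402, 0.085]]
candle [[0.55, 0.504, 0.059]]
sugar []
croissant [[0.358, -0.318, 0.044]]
top [311.875 197.125] 8 1.56 0.43
leaf_hinge [[0.491, 0.005, 0.02]]
book [[0.493, 0.004, 0.015]]
cup [[0.45, 0.458, 0.026]]
tumbler [[0.602, 0.417, 0.08]]
candle []
sugar [[0.674, 0.474, 0.014]]
croissant [[0.368, -0.308, 0.044]]
 35.84 own [-0.1     0.36    0.1999] F [0.  0.8 0.5]
```

```bash
python3 -c "
from workcell import env
print(env.close_job())"
```

```text
the job is handed in; nothing more can be done
None
```

I handed the job in at about 36 s (limit 54 s), with no verdict shown: in the final camera checks the keeper stood at about 1.57 rad, and the book, cup, tumbler and croissant had not visibly moved (the candle and sugar were each seen in one view only); the leaf was pressed to a firm stop and looked flat before the keeper was swung.

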